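Slide the board carrier home in the test dock and start the test

TASK

Push the black circuit-board carrier along the mat with the fingertips, never lifting it, until it sits square in the corner of the test dock, with its gold edge fully home against the white contact block and its long side flush against the grey rail. Then press the green start button on the rail all the way down and let it come up again. Leave everything else on the bench where it is.

Things in the scene. Friction and masses are not known exactly. Their poses are not given: they have to be found in the camera images.
- dock: Fixed L-shaped test dock on the green mat, at any slight turn. Origin: inner corner of the L, at mat level. Beyond +x the white contact block (face at x = 0, y 0 to -100 mm, 40 mm thick, 30 high, gold strip on its face); beyond +y the grey rail (face at y = 0, x -220 to +40 mm, 70 mm wide, 30 high). The carrier belongs in the open quarter at -x, -y.
- seat (a point): Point of the dock where the carrier's centre lies when the carrier is pushed fully home in the corner: 55 mm from the contact block's face, 40 mm from the rail's face, 12 mm above the mat; same axes as the dock.
- carrier_center (a point): Centre (12 mm above the mat) of the loose board carrier: black block 110 mm along its x, 80 along its y, 22 high, about 0.3 kg, green circuit board on top (small parts up to 33 mm above the mat). Gold contact edge at its +x end, which starts facing the contact block, at most 20 degrees askew, 40-80 mm short of the block and 50-100 mm off the rail. Slides on the mat; stops on touching rail or block.
- start_top (a point): Centre of the top of the green round start button (28 mm diameter) on top of the dock's rail, 30 mm behind the contact block's face and 45 mm into the rail; presses straight down.
- start (a joint): Travel of the start button: 0 released, 0.006 m fully pressed; its spring takes about 5 N fully down and returns it.
- wire_spool: Bystander, not to be moved: spool of copper wire with white flanges, standing, 44 dia x 38 mm; origin at its underside.
- flux_tin: Bystander, not to be moved: white round flux tin with yellow cap, 50 dia x 40 mm; origin at its underside.
- screwdriver: Bystander, not to be moved: screwdriver lying on the mat, 180 x 25 mm; origin near its middle, handle to its -x.
- solder_reel: Bystander, not to be moved: reel of solder with blue flanges, standing, 56 dia x 44 mm; origin at its underside.
- multimeter: Bystander, not to be moved: yellow multimeter lying flat, 170 x 85 x 38 mm; origin at its underside.
- parts_box: Bystander, not to be moved: whitish clear closed parts box with a red label, 104 x 79 x 44 mm; origin at its underside.
- iron_stand: Bystander, not to be moved: soldering iron stand, steel spiral on a dark base, 115 high, base 100 x 70 mm; origin at its underside.
Things that resemble listed ones, but are neither listed nor needed, are in the scene too. What is shaped like the part that bears carrier_center but blue or brown is not meant.

How it is judged:
By the outcome, as a careful person would: the job done as asked, in the order asked, and still so for the second after the job is handed in, with the robot touching nothing.
It also fails if it takes over 58 s, if anything falls off the work surface, if the arm or the gripper's body presses on something with over 40 N, if the wrist force passes 120 N, or if a joint passes its speed limit or range.

ROBOT

A 6-joint arm with a two-finger parallel gripper is mounted at the origin on the work surface. World frame = base frame: x ahead of the robot, y to its left, z up, the work surface at z = 0. Lengths are in m, angles in rad, forces in N, time in s.
With the tool pointing down it reaches from about 0.3 to 0.875 m from the base axis. Payload 6.4 kg.
Tool frame: the origin (TCP) lies at the centre of the arm's flange, where the gripper is bolted on; the fingertips stand 173 mm ahead of it and the grasp point (between the pads) lies 155 mm ahead of it; z points along the fingers, x is the direction in which the jaws open and shut, and the axes are right-handed (so a half turn about z gives the same grasp; the last joint's range is limited). The gripper opens to 85 mm and grips with 20 to 120 N. Pads are 22 mm wide; open, the fingers measure 114 mm over their backs; the gripper's body (76 mm by 85 mm) begins 54 mm behind the grasp point. The pads swing forward as they close: fully open they stand 13 mm farther back than shut.
Start: joints at [-1.319, 0.181, 1.607, -0, 1.354, -0.206], TCP at [0.254, -0.516, 0.405] pointing down, gripper open.
Joint ranges: [-2.99, 2.99], [-0.89, 2.07], [0.3, 2.58], [-1.14, 4.28], [0, 2.63], [-3.12, 3.12]. Speed limits (rad/s): [2.57, 2.57, 3.01, 3.14, 3.14, 3.14].

INTERFACE

Orientations are given as a unit quaternion [w, x, y, z].
In Python, from bench import ctrl gives the robot as it stands. The module is installed in compiled form; this text tells all that it offers.
- The arm moves only by the tool move_arm, never from a script. Its argument "moves" is a list of rows, each an object of numbers: "gripper": the opening in per cent of the stroke, from 0 (shut) to 100 (fully open); "x", "y", "z": the shift along the tool's x, y, z in cm; "roll": the turn about the tool's z in degrees. In form: [{"gripper": .., "x": .., "y": .., "z": .., "roll": ..}, ...]. A call has 1 to 5 rows; each row shifts and turns the commanded pose from where the row before left it, along the tool's axes as they then stand; what a row does not reach is not made up. A row lasts 1/8 s, in which the tool goes at most 62.5 mm and 10.7 degrees, less where a joint would pass 70% of its speed; a pose out of reach is approached as far as the arm can. A call is refused whole if a number of a shift passes 6.25 or a number of a turn 10.7, either way. A call with a gripper value outside its range is refused whole. The fingers move at their own pace and stop on an object; the grip force is fixed at half the most. Time passes only in rows, so rows that do not move let the fingers close. It gives the time, the measured TCP pose, the force and the opening at its end, in the units of the state.
- ctrl.get_obs(): the state, without advancing time (a new reading comes with each control period).
- ctrl.camera(name): name is "side" or "top"; returns a dict with "img" (384x512x3 uint8, red, green, blue), "fx", "fy", "cx", "cy" (pixels), "world_from_camera" (4x4, takes a point from camera to world coordinates). Camera axes: x right, y up, looking along -z (the intrinsics and any distortion apply to the point x, -y, -z); pixel columns grow to the right and rows downward; lengths in m; the calibration is good to about 2 mm. A picture is of the moment at which its call begins. There is no depth.
- ctrl.hand_in(): hands the job in, once; it reports no verdict.
The state is a dict: "time_s": time; "q": joint angles; "dq": joint speeds; "joint_efforts": joint torques, N m; "eef_pos": TCP position; "eef_rot": TCP orientation; "wrist_force": force on the tool from outside, world axes, zero at the start; "torque": the same for the moment, N m; "opening": opening from 0.0 (shut) to 1.0 (fully open).
Only numpy, scipy, OpenCV 4.12 (cv2) and the standard library are available. Lean on these libraries where they do the work, as an engineer would, in place of code of your own. Each camera call takes 0.05 s, during which the arm holds its last target. There are 200 camera calls.

## Working session

There is one attempt and no reset: what is moved stays moved. The work goes in short steps, Python scripts to look and compute and a tool call to move; the robot and the scene stay as the last step left them, time stands still between calls to the robot, and variables do not carry over. Pictures are saved under pics/ and viewed, about 8 in all and at most 12, crops included, and the job is handed in when it is done.

Besides the shell and the picture viewer there is one more tool, called after "Emit:" in YAML: its name, and indented under it one key for each argument. move_arm: Moves the arm, as the interface text tells. Its arguments: {"type":"object","properties":{"moves":{"type":"array","items":{"type":"object","properties":{"gripper":{"type":"number"},"x":{"type":"number"},"y":{"type":"number"},"z":{"type":"number"},"roll":{"type":"number"}}}}},"required":["moves"]}

```bash
mkdir -p pics
cat > h.py <<'E'
import numpy as np, cv2
from bench import ctrl
def shot(n):
    c=ctrl.camera(n); return c
def ray(c,u,v,z):
    T=np.array(c["world_from_camera"]); d=T[:3,:3]@np.array([(u-c["cx"])/c["fx"],-(v-c["cy"])/c["fy"],-1]); o=T[:3,3]
    return o+d*(z-o[2])/d[2]
def proj(c,p):
    T=np.array(c["world_from_camera"]); q=T[:3,:3].T@(np.array(p)-T[:3,3])
    return np.array([c["cx"]+c["fx"]*q[0]/-q[2], c["cy"]-c["fy"]*q[1]/-q[2]])
def save(c,name,crop=None,s=1):
    im=c["img"][:,:,::-1]
    if crop: u0,v0,u1,v1=crop; im=im[v0:v1,u0:u1]
    im=cv2.resize(np.ascontiguousarray(im),None,fx=s,fy=s,interpolation=cv2.INTER_CUBIC); cv2.imwrite("pics/"+name,im)
E
python3 - <<'E'
from h import *
for n in("top","side"):
    c=shot(n); save(c,n+"0.png",s=1.55); print({k:np.round(v,4).tolist() for k,v in c.items() if k!="img"}, c.keys())
o=ctrl.get_obs(); print(o)
E
```

```text
{'fx': 375.4877, 'fy': 375.4877, 'cx': 263.6305, 'cy': 187.0127, 'world_from_camera': [[-0.0105, 0.983, -0.1833, 0.3725], [-0.9999, -0.0125, -0.0097, 0.0155], [-0.0118, 0.1832, 0.983, 1.1356], [0.0, 0.0, 0.0, 1.0]]} dict_keys(['img', 'fx', 'fy', 'cx', 'cy', 'world_from_camera'])
{'fx': 498.5839, 'fy': 498.5839, 'cx': 255.2742, 'cy': 195.7021, 'world_from_camera': [[-0.9305, 0.2775, -0.2392, 0.1925], [-0.3663, -0.6913, 0.6228, 1.0096], [0.0075, 0.6672, 0.7449, 1.2514], [0.0, 0.0, 0.0, 1.0]]} dict_keys(['img', 'fx', 'fy', 'cx', 'cy', 'world_from_camera'])
{'time_s': 0.1, 'q': array([-1.31929881e+00,  1.81487621e-01,  1.60791403e+00, -4.84800816e-05,
        1.35378745e+00, -2.06281634e-01]), 'dq': array([-5.00679238e-04, -3.09342798e-03, -4.00873267e-03, -1.31545254e-03,
       -1.22502000e-04,  2.69022724e-06]), 'joint_efforts': array([-1.70119811e-04, -4.45880556e+01, -3.52235913e+01, -3.79487174e-04,
        4.15825038e-03,  7.94761036e-06]), 'eef_pos': array([ 0.2540863 , -0.5155614 ,  0.40385937]), 'eef_rot': array([-5.34417852e-04,  8.49107030e-01, -5.28220232e-01, -5.93399043e-04]), 'wrist_force': array([-0.03181883,  0.2259608 ,  0.15614193]), 'torque': array([-0.01525015,  0.01441154, -0.00369952]), 'opening': 0.9982573804673744}
```

View pics/top0.png

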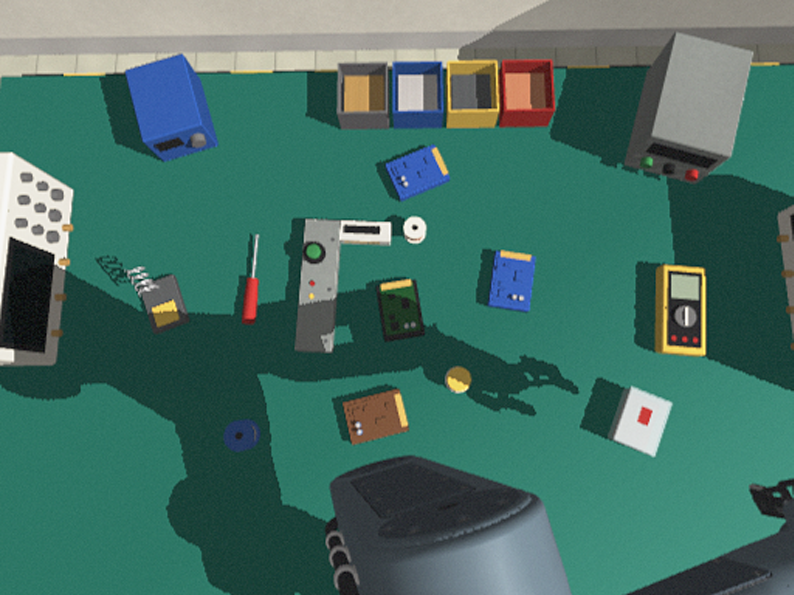

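View pics/side0.png

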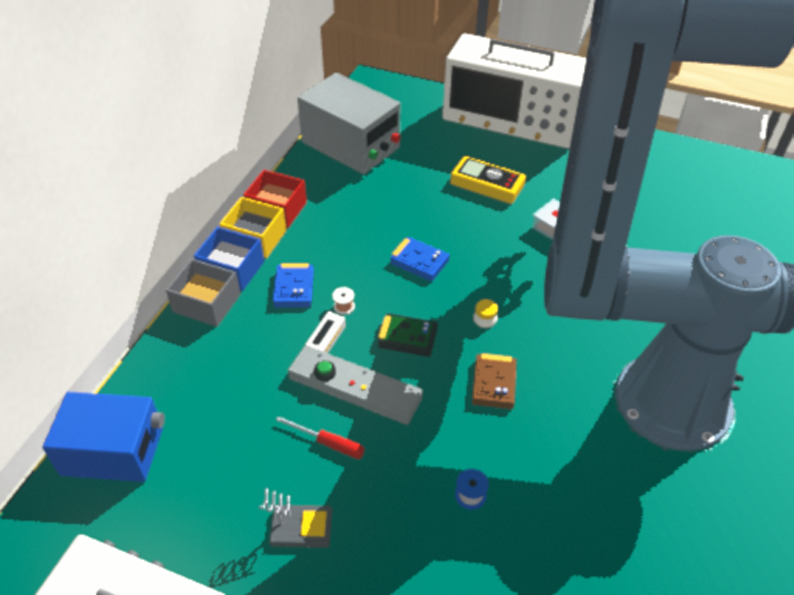

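Top view: the dock is at about (340,270)/1.55. Candidates for the carrier, at full-resolution px: black/green carrier (258,199), blue ones (269,112) and (330,181), brown one (242,268). The black one is the target, with its gold edge facing the white block at (236,150). I'll check it in close crops.

Run:
```python
from h import *
c=shot("top"); save(c,"t1.png",(185,130,315,230),6)
c=shot("side"); save(c,"s1.png",(180,180,300,280),6)
```

```text
(no output)
```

View pics/t1.png

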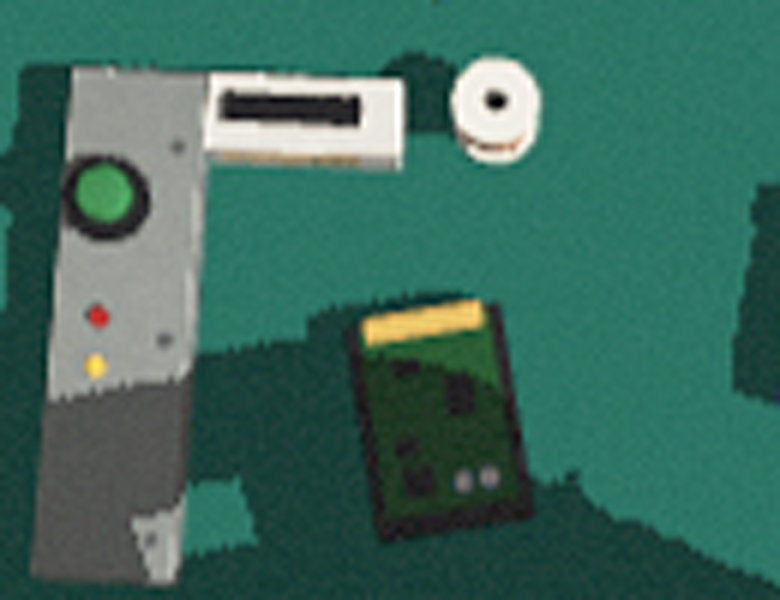

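View pics/s1.png

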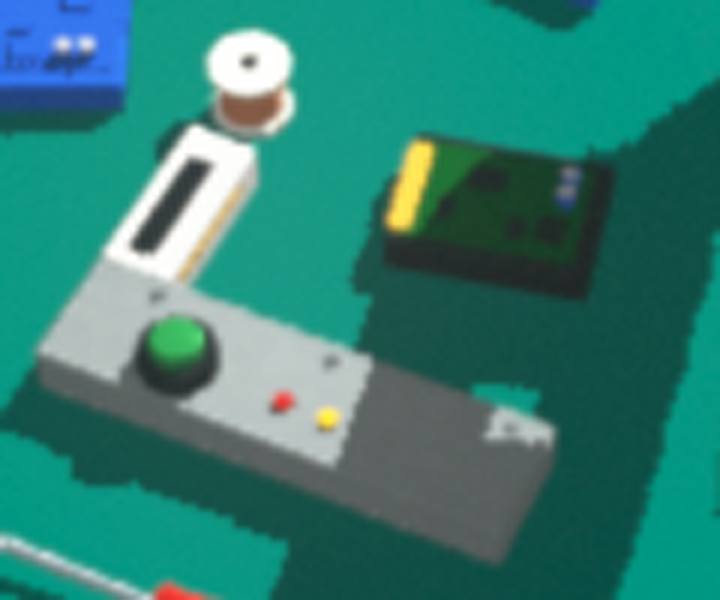

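```bash
cat >> h.py <<'E'
from scipy.optimize import least_squares
def fit(obs,x0,s=6):
    # obs: list of (cam, crop origin, px, local xyz)
    def P(p,l): 
        a=p[2]; return [p[0]+np.cos(a)*l[0]-np.sin(a)*l[1], p[1]+np.sin(a)*l[0]+np.cos(a)*l[1], l[2]]
    def f(p): return np.concatenate([proj(c,P(p,l))-((np.array(q)+.5)/s-.5+o) for c,o,q,l in obs])
    r=least_squares(f,x0,loss="soft_l1"); return r.x, f(r.x).reshape(-1,2)
E
python3 - <<'E'
from h import *
t=shot("top");s=shot("side");to=np.array([185,130]);so=np.array([180,180])
m=1e-3
d=[(t,to,q,np.array(l)*m) for q,l in [((75,68),(40,70,30)),((209,73),(40,0,30)),((177,583),(-220,0,30)),((33,577),(-220,70,30)),((403,82),(40,-100,30)),((402,158),(0,-100,30)),((206,153),(0,0,30))]]
e=[(s,so,q,np.array(l)*m) for q,l in [((40,352),(40,70,30)),((105,257),(40,0,30)),((190,125),(40,-100,30)),((257,182),(0,-100,30)),((178,282),(0,0,30)),((555,430),(-220,0,30))]]
k=[(t,to,q,np.array(l)*m) for q,l in [((350,327),(55,40,23)),((500,303),(55,-40,23)),((533,515),(-55,-40,23)),((382,542),(-55,40,23))]]
g=[(s,so,q,np.array(l)*m) for q,l in [((415,135),(55,-40,23)),((385,245),(55,40,23)),((612,168),(-55,-40,23)),((588,275),(-55,40,23))]]
for n,(a,b) in {"dock":(d,e),"car":(k,g)}.items():
    for o in (a,b,a+b):
        x,r=fit(o,[.5,.1,0]); print(n,np.round(x,4),np.degrees(x[2]).round(2)); 
    print(r.round(2).tolist())
print("button",ray(t,*((np.array([105,192])+.5)/6-.5+to),.042),ray(s,*((np.array([178,335])+.5)/6-.5+so),.042))
print("spool",ray(t,*((np.array([495,100])+.5)/6-.5+to),.038))
E
```

```text
dock [ 0.681   0.1621 -0.0538] -3.08
dock [ 0.6736  0.1635 -0.0578] -3.31
dock [ 0.6782  0.1623 -0.0563] -3.22
[[-0.23, 1.01], [0.16, 1.1], [-0.45, 1.05], [-0.13, 0.98], [0.38, 0.92], [-0.13, 0.9], [-0.22, 0.38], [-1.82, -0.32], [-1.4, -0.68], [-0.51, -0.35], [-0.76, -5.92], [-2.33, -0.61], [-0.39, -0.85]]
car [0.5415 0.0434 0.1486] 8.52
car [0.536  0.0454 0.1781] 10.21
car [0.5391 0.0439 0.1601] 9.17
[[-1.06, 0.9], [0.05, 0.43], [0.91, 0.85], [-0.49, 0.95], [-0.53, -0.99], [-1.15, -0.81], [-0.32, -0.89], [-0.88, 0.16]]
button [0.65653616 0.21048253 0.042     ] [0.65131219 0.20107454 0.042     ]
spool [0.70285244 0.01449411 0.038     ]
```

Emit:
move_arm:
  moves:
    - {"gripper":60,"x":-3.0,"y":-4.7,"z":0,"roll":0}
    - {"gripper":60,"x":-3.0,"y":-4.7,"z":0,"roll":0}
    - {"gripper":60,"x":-3.0,"y":-4.7,"z":0,"roll":0}
    - {"gripper":60,"x":-3.0,"y":-4.7,"z":0,"roll":0}
    - {"gripper":60,"x":-3.0,"y":-4.7,"z":0,"roll":0}

```text
time_s: 0.92
eef_pos: [0.3993, -0.2758, 0.4049]
eef_rot: [0.0, 0.849, -0.528, 0.0]
wrist_force: [1.3, 0.2, -0.4]
opening: 0.602
```

Emit:
move_arm:
  moves:
    - {"gripper":60,"x":-3.0,"y":-4.7,"z":0,"roll":0}
    - {"gripper":60,"x":-3.0,"y":-4.7,"z":0,"roll":0}
    - {"gripper":60,"x":-3.0,"y":-4.7,"z":0,"roll":0}
    - {"gripper":60,"x":-3.0,"y":-4.7,"z":0,"roll":0}
    - {"gripper":60,"x":-3.0,"y":-4.7,"z":0,"roll":0}

```text
time_s: 1.55
eef_pos: [0.5439, -0.0372, 0.4049]
eef_rot: [-0.0, 0.849, -0.528, 0.0]
wrist_force: [1.4, -0.8, -0.7]
opening: 0.602
```

Emit:
move_arm:
  moves:
    - {"gripper":60,"x":0,"y":0,"z":3,"roll":-10.1}
    - {"gripper":60,"x":0,"y":0,"z":3,"roll":-10.1}
    - {"gripper":60,"x":0,"y":0,"z":3,"roll":-10.1}
    - {"gripper":60,"x":0,"y":0,"z":3,"roll":-10.1}
    - {"gripper":60,"x":0,"y":0,"z":3,"roll":-10.1}

```text
time_s: 2.17
eef_pos: [0.5432, -0.0389, 0.2538]
eef_rot: [0.0, 0.994, -0.113, 0.0]
wrist_force: [0.2, 0.2, 0.1]
opening: 0.601
```

```bash
cat >> h.py <<'E'
from scipy.spatial.transform import Rotation as R
DOCK=np.array([.679,.162]); DY=-3.15
def where(tx=None,ty=None,az=None):
    o=ctrl.get_obs(); p=o["eef_pos"]; q=o["eef_rot"]; M=R.from_quat([q[1],q[2],q[3],q[0]]).as_matrix()
    a=np.degrees(np.arctan2(M[1,0],M[0,0])); print("t",round(o["time_s"],2),"p",p.round(4),"az",a.round(2),"tilt",M[2,2].round(5),"F",o["wrist_force"].round(1),"open",round(o["opening"],3),"q6",o["q"][5].round(2))
    r=R.from_euler("z",DY,degrees=True).as_matrix()[:2,:2]
    print("in dock mm",(r.T@(p[:2]-DOCK)*1e3).round(1),"az rel",(a-DY).round(2))
    if tx is not None: print("tool shift cm",(M.T@np.array([tx-p[0],ty-p[1],0])*100).round(2))
    return o
E
python3 -c "
from h import *
where(.54,-.035)"
```

```text
t 2.17 p [ 0.5432 -0.0389  0.2538] az -12.93 tilt -1.0 F [0.2 0.2 0.1] open 0.601 q6 -0.06
in dock mm [-124.6 -208.1] az rel -9.78
tool shift cm [-0.39 -0.31 -0.  ]
```

Emit:
move_arm:
  moves:
    - {"gripper":60,"x":0,"y":0,"z":2,"roll":-9.8}
    - {"gripper":60,"x":0,"y":0,"z":2,"roll":0}
    - {"gripper":60,"x":0,"y":0,"z":1.5,"roll":0}
    - {"gripper":60,"x":0,"y":0,"z":0.5,"roll":0}
    - {"gripper":60,"x":0,"y":0,"z":0,"roll":0}

```text
time_s: 2.8
eef_pos: [0.5433, -0.039, 0.1947]
eef_rot: [-0.0, 1.0, -0.03, -0.0]
wrist_force: [0.2, -0.1, 0.4]
opening: 0.597
```

```bash
python3 -c "
from h import *
where()
c=shot('side');u=proj(c,[.54,0,.02]).astype(int);print(u)
save(c,'s2.png',(u[0]-70,u[1]-60,u[0]+60,u[1]+40),6)"
```

```text
t 2.8 p [ 0.5433 -0.039   0.1947] az -3.47 tilt -1.0 F [ 0.2 -0.1  0.4] open 0.597 q6 -0.23
in dock mm [-124.5 -208.2] az rel -0.32
[266 204]
```

View pics/s2.png

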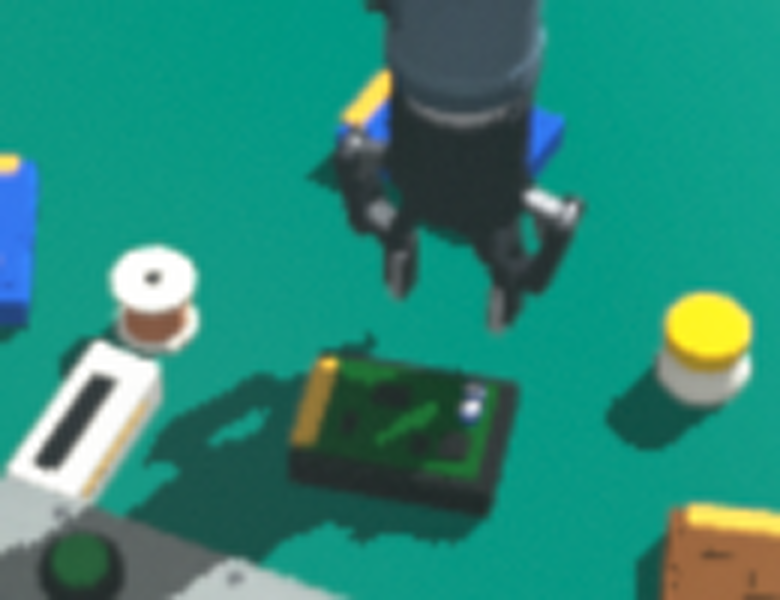

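The side crop shows the fingertips at (400,290) and (500,325), clear of the carrier's far long side. Next I descend to find the mat.

Emit:
move_arm:
  moves:
    - {"gripper":60,"z":0.5}
    - {"gripper":60,"z":0.4}
    - {"gripper":60,"z":0.3}
    - {"gripper":60,"z":0}

```text
validation failed for argument at $.mo...
```

Emit:
move_arm:
  moves:
    - {"gripper":60,"z":0.2}
    - {"gripper":60,"z":0.2}
    - {"gripper":60,"z":0}

```text
validation failed for argument at $.mo...
```

Emit:
move_arm:
  moves:
    - {"gripper":60,"x":0,"y":0,"z":0.5,"roll":0}
    - {"gripper":60,"x":0,"y":0,"z":0.4,"roll":0}
    - {"gripper":60,"x":0,"y":0,"z":0.3,"roll":0}
    - {"gripper":60,"x":0,"y":0,"z":0,"roll":0}

```text
time_s: 3.35
eef_pos: [0.543, -0.0389, 0.1824]
eef_rot: [-0.0, 1.0, -0.03, -0.0]
wrist_force: [0.2, 0.7, 0.1]
opening: 0.603
```

Emit:
move_arm:
  moves:
    - {"gripper":60,"x":0,"y":0,"z":0.2,"roll":0}
    - {"gripper":60,"x":0,"y":0,"z":0,"roll":0}

```text
time_s: 3.6
eef_pos: [0.5431, -0.039, 0.1806]
eef_rot: [-0.0, 1.0, -0.03, -0.0]
wrist_force: [0.5, -0.3, -0.1]
opening: 0.6
```

Emit:
move_arm:
  moves:
    - {"gripper":60,"x":0,"y":-1,"z":0.3,"roll":-0.3}
    - {"gripper":60,"x":0,"y":-1,"z":0,"roll":0}
    - {"gripper":60,"x":0,"y":-1,"z":0,"roll":0}
    - {"gripper":60,"x":0,"y":-1,"z":0,"roll":0}
    - {"gripper":60,"x":0,"y":-1,"z":0,"roll":0}

```text
time_s: 4.22
eef_pos: [0.5459, 0.0118, 0.1776]
eef_rot: [0.0, 1.0, -0.028, -0.0]
wrist_force: [-0.4, -1.6, -0.4]
opening: 0.599
```

Emit:
move_arm:
  moves:
    - {"gripper":60,"x":0,"y":-1,"z":0,"roll":0}
    - {"gripper":60,"x":0,"y":-1,"z":0,"roll":0}
    - {"gripper":60,"x":0,"y":-1,"z":0,"roll":0}
    - {"gripper":60,"x":0,"y":-0.5,"z":0,"roll":0}
    - {"gripper":60,"x":0,"y":0,"z":0,"roll":0}

```text
time_s: 4.85
eef_pos: [0.548, 0.0464, 0.1777]
eef_rot: [-0.0, 1.0, -0.027, 0.0]
wrist_force: [0.5, 0.3, 0.4]
opening: 0.599
```

```bash
python3 -c "
from h import *
where()
c=shot('side');u=proj(c,[.6,.08,.02]).astype(int);print(u)
save(c,'s3.png',(u[0]-70,u[1]-60,u[0]+60,u[1]+40),6)"
```

```text
t 4.85 p [0.548  0.0464 0.1777] az -3.14 tilt -1.0 F [0.5 0.3 0.4] open 0.599 q6 -0.08
in dock mm [-124.5 -122.7] az rel 0.01
[240 216]
```

View pics/s3.png

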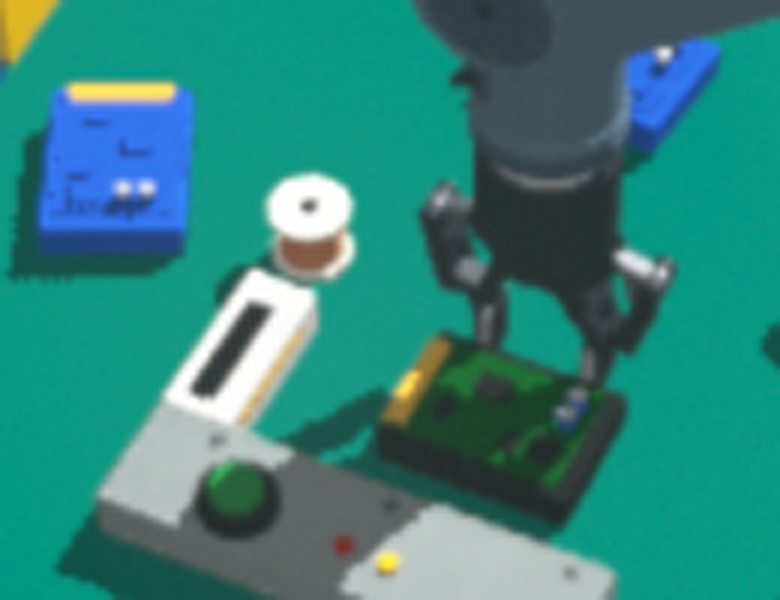

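The carrier is now parallel to the rail, with both fingers on its far side and about 30 mm left to the rail.

Emit:
move_arm:
  moves:
    - {"gripper":60,"x":0,"y":-0.8,"z":0,"roll":0}
    - {"gripper":60,"x":0,"y":-0.8,"z":0,"roll":0}
    - {"gripper":60,"x":0,"y":-0.6,"z":0,"roll":0}
    - {"gripper":60,"x":0,"y":-0.3,"z":0,"roll":0}
    - {"gripper":60,"x":0,"y":0,"z":0,"roll":0}

```text
time_s: 5.52
eef_pos: [0.5493, 0.0713, 0.1777]
eef_rot: [-0.0, 1.0, -0.027, -0.0]
wrist_force: [0.0, 0.3, 0.4]
opening: 0.597
```

Emit:
move_arm:
  moves:
    - {"gripper":60,"x":0,"y":-0.2,"z":0,"roll":0}
    - {"gripper":60,"x":0,"y":-0.1,"z":0,"roll":0}

```text
time_s: 5.78
eef_pos: [0.5495, 0.0738, 0.1777]
eef_rot: [0.0, 1.0, -0.028, -0.0]
wrist_force: [-0.7, -1.4, -0.7]
opening: 0.596
```

Emit:
move_arm:
  moves:
    - {"gripper":60,"x":0,"y":-0.2,"z":0,"roll":0}
    - {"gripper":60,"x":0,"y":0,"z":0,"roll":0}

```text
time_s: 6.02
eef_pos: [0.5495, 0.076, 0.1776]
eef_rot: [-0.0, 1.0, -0.028, -0.0]
wrist_force: [-0.5, -0.8, 0.1]
opening: 0.597
```

Emit:
move_arm:
  moves:
    - {"gripper":60,"x":0,"y":-0.2,"z":0,"roll":0}
    - {"gripper":60,"x":0,"y":0,"z":0,"roll":0}

```text
time_s: 6.28
eef_pos: [0.5496, 0.078, 0.1777]
eef_rot: [-0.0, 1.0, -0.028, -0.0]
wrist_force: [-0.2, -0.1, 0.1]
opening: 0.6
```

Emit:
move_arm:
  moves:
    - {"gripper":60,"x":0,"y":-0.1,"z":0,"roll":0}
    - {"gripper":60,"x":0,"y":0,"z":0,"roll":0}

```text
time_s: 6.52
eef_pos: [0.5497, 0.0789, 0.1777]
eef_rot: [-0.0, 1.0, -0.028, -0.0]
wrist_force: [-0.4, -0.6, -0.6]
opening: 0.599
```

Emit:
move_arm:
  moves:
    - {"gripper":60,"x":0,"y":-0.1,"z":0,"roll":0}
    - {"gripper":60,"x":0,"y":0,"z":0,"roll":0}

```text
time_s: 6.78
eef_pos: [0.5498, 0.0796, 0.1777]
eef_rot: [0.0, 1.0, -0.028, -0.0]
wrist_force: [-0.3, -4.0, 0.1]
opening: 0.595
```

Emit:
move_arm:
  moves:
    - {"gripper":60,"x":0,"y":-0.1,"z":0,"roll":0}
    - {"gripper":60,"x":0,"y":0,"z":0,"roll":0}

```text
time_s: 7.02
eef_pos: [0.5499, 0.0798, 0.1777]
eef_rot: [0.001, 1.0, -0.028, -0.0]
wrist_force: [-1.7, -8.8, 0.0]
opening: 0.6
```

Emit:
move_arm:
  moves:
    - {"gripper":60,"x":0,"y":-0.1,"z":0,"roll":0}
    - {"gripper":60,"x":0,"y":0,"z":0,"roll":0}

```text
time_s: 7.28
eef_pos: [0.5499, 0.0801, 0.1777]
eef_rot: [0.002, 1.0, -0.028, -0.0]
wrist_force: [-1.8, -13.6, 0.5]
opening: 0.602
```

```bash
python3 -c "
from h import *
where()
c=shot('side');u=proj(c,[.6,.1,.02]).astype(int);print(u)
save(c,'s4.png',(u[0]-70,u[1]-60,u[0]+60,u[1]+40),6)"
```

```text
t 7.28 p [0.5499 0.0801 0.1777] az -3.15 tilt -0.99999 F [ -1.8 -13.6   0.5] open 0.602 q6 -0.01
in dock mm [-124.4  -88.9] az rel -0.0
[237 220]
```

View pics/s4.png

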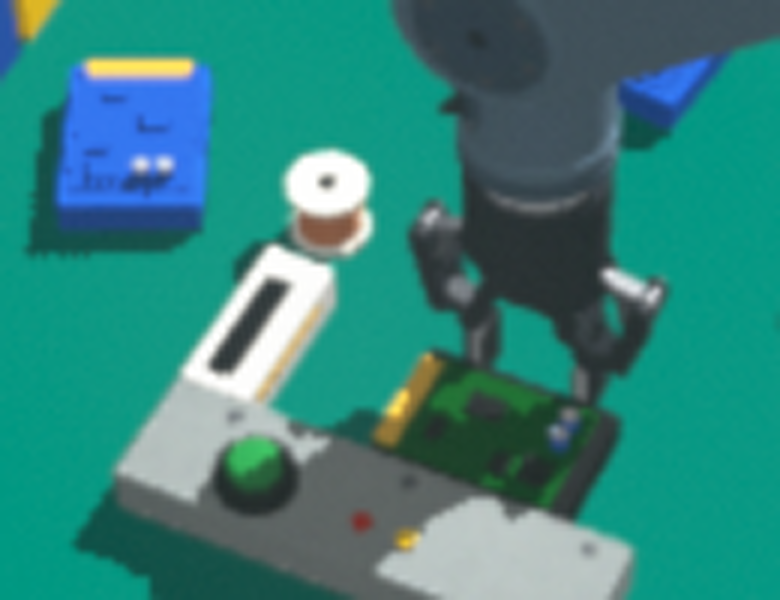

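The carrier is flush along the rail; its near edge meets the rail face from about (375,440) to (570,515). Next I move around behind its −x end.

Emit:
move_arm:
  moves:
    - {"gripper":60,"x":0,"y":0.9,"z":0,"roll":0}
    - {"gripper":60,"x":0,"y":0.9,"z":-2,"roll":0}
    - {"gripper":50,"x":0,"y":0,"z":-5,"roll":0}
    - {"gripper":35,"x":-4.9,"y":-2,"z":0,"roll":10}
    - {"gripper":35,"x":0,"y":0,"z":0,"roll":10}

```text
time_s: 7.95
eef_pos: [0.498, 0.088, 0.2473]
eef_rot: [-0.0, 0.979, -0.203, -0.002]
wrist_force: [0.5, -0.6, 1.0]
opening: 0.349
```

Emit:
move_arm:
  moves:
    - {"gripper":35,"x":0,"y":0,"z":0,"roll":10}
    - {"gripper":35,"x":0,"y":0,"z":0,"roll":10}
    - {"gripper":35,"x":0,"y":0,"z":0,"roll":10}
    - {"gripper":35,"x":0,"y":0,"z":0,"roll":10}
    - {"gripper":35,"x":0,"y":0,"z":0,"roll":10}

```text
time_s: 8.57
eef_pos: [0.5011, 0.0868, 0.2478]
eef_rot: [-0.001, 0.801, -0.598, -0.0]
wrist_force: [-0.8, 0.2, 0.5]
opening: 0.349
```

Emit:
move_arm:
  moves:
    - {"gripper":35,"x":0,"y":0,"z":0,"roll":10}
    - {"gripper":35,"x":0,"y":0,"z":0,"roll":10}
    - {"gripper":35,"x":0,"y":0,"z":0,"roll":0}

```text
time_s: 8.95
eef_pos: [0.5011, 0.0868, 0.2478]
eef_rot: [0.0, -0.688, 0.726, 0.0]
wrist_force: [0.4, 0.3, -0.0]
opening: 0.346
```

```bash
python3 -c "
from h import *
r=R.from_euler('z',DY,degrees=True).as_matrix()[:2,:2]
w=DOCK+r@np.array([-.225,-.040]);print(w)
where(*w)"
```

```text
[0.45214195 0.13442423]
t 8.95 p [0.5011 0.0868 0.2478] az -93.08 tilt -1.0 F [ 0.4  0.3 -0. ] open 0.346 q6 1.56
in dock mm [-173.5  -84.9] az rel -89.93
tool shift cm [-4.5   5.14  0.  ]
```

Emit:
move_arm:
  moves:
    - {"gripper":35,"x":-2.2,"y":2.5,"z":0,"roll":0}
    - {"gripper":35,"x":-2.3,"y":2.6,"z":0,"roll":0}
    - {"gripper":35,"x":0,"y":0,"z":3.5,"roll":0}
    - {"gripper":35,"x":0,"y":0,"z":3.0,"roll":0}
    - {"gripper":35,"x":0,"y":0,"z":0.3,"roll":0}

```text
time_s: 9.57
eef_pos: [0.4514, 0.1344, 0.178]
eef_rot: [-0.002, -0.688, 0.725, 0.002]
wrist_force: [-0.0, -0.5, 0.4]
opening: 0.349
```

Emit:
move_arm:
  moves:
    - {"gripper":35,"x":0,"y":-1,"z":0,"roll":0}
    - {"gripper":35,"x":0,"y":-1,"z":0,"roll":0}
    - {"gripper":35,"x":0,"y":-1,"z":0,"roll":0}
    - {"gripper":35,"x":0,"y":-1,"z":0,"roll":0}
    - {"gripper":35,"x":0,"y":-1,"z":0,"roll":0}

```text
time_s: 10.2
eef_pos: [0.503, 0.1315, 0.1797]
eef_rot: [-0.0, -0.687, 0.726, 0.0]
wrist_force: [-3.0, -0.1, 1.3]
opening: 0.352
```

```bash
python3 -c "
from h import *
where()
c=shot('side');u=proj(c,[.6,.12,.02]).astype(int);print(u)
save(c,'s5.png',(u[0]-70,u[1]-60,u[0]+60,u[1]+40),6)"
```

```text
t 10.2 p [0.503  0.1315 0.1797] az -93.17 tilt -1.0 F [-3.  -0.1  1.3] open 0.352 q6 1.65
in dock mm [-174.1  -40.1] az rel -90.02
[235 225]
```

View pics/s5.png

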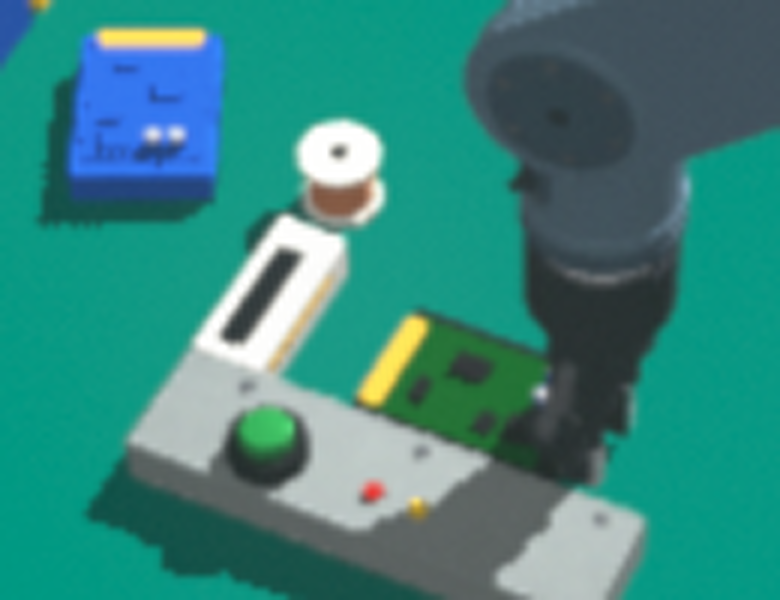

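The carrier is square to the rail and the fingers are behind it, with about 50 mm left to the block.

Emit:
move_arm:
  moves:
    - {"gripper":35,"x":0,"y":-1,"z":0,"roll":0}
    - {"gripper":35,"x":0,"y":-1,"z":0,"roll":0}
    - {"gripper":35,"x":0,"y":-1,"z":0,"roll":0}
    - {"gripper":35,"x":0,"y":-0.8,"z":0,"roll":0}
    - {"gripper":35,"x":0,"y":-0.5,"z":0,"roll":0}

```text
time_s: 10.88
eef_pos: [0.546, 0.1291, 0.1797]
eef_rot: [-0.0, -0.687, 0.726, 0.0]
wrist_force: [-3.7, 0.1, 2.2]
opening: 0.346
```

Emit:
move_arm:
  moves:
    - {"gripper":35,"x":0,"y":-0.2,"z":0,"roll":0}
    - {"gripper":35,"x":0,"y":-0.2,"z":0,"roll":0}
    - {"gripper":35,"x":0,"y":0,"z":0,"roll":0}

```text
time_s: 11.25
eef_pos: [0.5496, 0.129, 0.1797]
eef_rot: [0.0, -0.687, 0.726, -0.0]
wrist_force: [-0.2, 0.1, -0.5]
opening: 0.351
```

Emit:
move_arm:
  moves:
    - {"gripper":35,"x":0,"y":-0.2,"z":0,"roll":0}
    - {"gripper":35,"x":0,"y":0,"z":0,"roll":0}

```text
time_s: 11.5
eef_pos: [0.5517, 0.1288, 0.1797]
eef_rot: [0.0, -0.687, 0.726, -0.0]
wrist_force: [-1.4, 0.6, 0.2]
opening: 0.351
```

Emit:
move_arm:
  moves:
    - {"gripper":35,"x":0,"y":-0.2,"z":0,"roll":0}
    - {"gripper":35,"x":0,"y":0,"z":0,"roll":0}

```text
time_s: 11.75
eef_pos: [0.5538, 0.1287, 0.1797]
eef_rot: [0.0, -0.687, 0.726, -0.0]
wrist_force: [-1.3, -0.6, -0.7]
opening: 0.353
```

Emit:
move_arm:
  moves:
    - {"gripper":35,"x":0,"y":-0.2,"z":0,"roll":0}
    - {"gripper":35,"x":0,"y":0,"z":0,"roll":0}

```text
time_s: 12.0
eef_pos: [0.5555, 0.1286, 0.1796]
eef_rot: [-0.0, -0.687, 0.726, 0.0]
wrist_force: [-2.1, -1.4, 0.1]
opening: 0.349
```

Emit:
move_arm:
  moves:
    - {"gripper":35,"x":0,"y":-0.1,"z":0,"roll":0}
    - {"gripper":35,"x":0,"y":0,"z":0,"roll":0}

```text
time_s: 12.25
eef_pos: [0.5559, 0.1286, 0.1796]
eef_rot: [-0.001, -0.687, 0.726, 0.001]
wrist_force: [-5.7, 0.2, 3.9]
opening: 0.351
```

Emit:
move_arm:
  moves:
    - {"gripper":35,"x":0,"y":-0.1,"z":0,"roll":0}
    - {"gripper":35,"x":0,"y":0,"z":0,"roll":0}

```text
time_s: 12.5
eef_pos: [0.5563, 0.1286, 0.1794]
eef_rot: [-0.002, -0.687, 0.726, 0.001]
wrist_force: [-9.3, 0.0, 6.2]
opening: 0.348
```

Emit:
move_arm:
  moves:
    - {"gripper":35,"x":0,"y":-0.1,"z":0,"roll":0}
    - {"gripper":35,"x":0,"y":0,"z":0,"roll":0}

```text
time_s: 12.75
eef_pos: [0.5566, 0.1287, 0.1792]
eef_rot: [-0.002, -0.687, 0.726, 0.002]
wrist_force: [-11.0, 0.3, 9.5]
opening: 0.352
```

Forces show the gold edge against the block. I'll back off and give one confirming push toward the rail at the carrier's mid-length.

Emit:
move_arm:
  moves:
    - {"gripper":35,"x":0,"y":1.0,"z":0,"roll":0}
    - {"gripper":35,"x":0,"y":0.7,"z":-2,"roll":0}
    - {"gripper":0,"x":0,"y":0,"z":-5,"roll":0}
    - {"gripper":0,"x":3.8,"y":-4.2,"z":0,"roll":0}
    - {"gripper":0,"x":4.0,"y":-4.2,"z":0,"roll":0}

```text
time_s: 13.38
eef_pos: [0.6225, 0.0465, 0.2516]
eef_rot: [0.002, -0.688, 0.726, -0.002]
wrist_force: [0.7, 0.9, -0.6]
opening: -0.0
```

Emit:
move_arm:
  moves:
    - {"gripper":0,"x":0,"y":0,"z":3.5,"roll":0}
    - {"gripper":0,"x":0,"y":0,"z":2.5,"roll":0}
    - {"gripper":0,"x":0,"y":0,"z":0.2,"roll":0}
    - {"gripper":0,"x":0,"y":0,"z":0,"roll":0}

```text
time_s: 13.88
eef_pos: [0.6215, 0.0469, 0.1885]
eef_rot: [0.001, -0.687, 0.726, -0.001]
wrist_force: [-0.8, -0.1, 0.1]
opening: 0.003
```

```bash
python3 -c "
from h import *
where()"
```

```text
t 13.88 p [0.6215 0.0469 0.1885] az -93.16 tilt -1.0 F [-0.8 -0.1  0.1] open 0.003 q6 1.51
in dock mm [ -51.1 -118.1] az rel -90.01
```

Emit:
move_arm:
  moves:
    - {"gripper":0,"x":-0.7,"y":0,"z":0.4,"roll":0}
    - {"gripper":0,"x":-0.7,"y":0,"z":0,"roll":0}
    - {"gripper":0,"x":-0.4,"y":0,"z":0,"roll":0}
    - {"gripper":0,"x":0,"y":0,"z":0,"roll":0}

```text
time_s: 14.38
eef_pos: [0.6221, 0.0655, 0.1839]
eef_rot: [0.0, -0.688, 0.726, -0.0]
wrist_force: [0.0, -0.1, 0.1]
opening: 0.0
```

Emit:
move_arm:
  moves:
    - {"gripper":0,"x":-0.2,"y":0,"z":0,"roll":0}
    - {"gripper":0,"x":-0.2,"y":0,"z":0,"roll":0}
    - {"gripper":0,"x":0,"y":0,"z":0,"roll":0}

```text
time_s: 14.75
eef_pos: [0.6223, 0.0689, 0.1836]
eef_rot: [-0.0, -0.687, 0.726, 0.0]
wrist_force: [0.8, 0.2, 0.5]
opening: 0.004
```

Emit:
move_arm:
  moves:
    - {"gripper":0,"x":-0.2,"y":0,"z":0,"roll":0}
    - {"gripper":0,"x":-0.1,"y":0,"z":0,"roll":0}

```text
time_s: 15.0
eef_pos: [0.6225, 0.0719, 0.1837]
eef_rot: [0.0, -0.687, 0.726, 0.0]
wrist_force: [-0.4, 0.3, 1.0]
opening: -0.003
```

Emit:
move_arm:
  moves:
    - {"gripper":0,"x":-0.2,"y":0,"z":0,"roll":0}
    - {"gripper":0,"x":0,"y":0,"z":0,"roll":0}

```text
time_s: 15.25
eef_pos: [0.6226, 0.0733, 0.1837]
eef_rot: [-0.0, -0.687, 0.726, -0.0]
wrist_force: [-0.0, -3.9, 0.2]
opening: -0.001
```

Emit:
move_arm:
  moves:
    - {"gripper":0,"x":-0.2,"y":0,"z":0,"roll":0}
    - {"gripper":0,"x":0,"y":0,"z":0,"roll":0}

```text
time_s: 15.5
eef_pos: [0.6227, 0.074, 0.1837]
eef_rot: [-0.001, -0.687, 0.726, -0.001]
wrist_force: [-1.3, -10.6, 0.6]
opening: 0.001
```

Emit:
move_arm:
  moves:
    - {"gripper":0,"x":-0.2,"y":0,"z":0,"roll":0}
    - {"gripper":0,"x":0,"y":0,"z":0,"roll":0}

```text
time_s: 15.75
eef_pos: [0.6228, 0.0747, 0.1837]
eef_rot: [-0.002, -0.687, 0.726, -0.002]
wrist_force: [-1.7, -17.4, 2.2]
opening: -0.007
```

Emit:
move_arm:
  moves:
    - {"gripper":0,"x":1.0,"y":0,"z":0,"roll":0}
    - {"gripper":0,"x":1.0,"y":0,"z":-1,"roll":0}
    - {"gripper":0,"x":0,"y":0,"z":-6,"roll":0}
    - {"gripper":0,"x":3,"y":2,"z":-5,"roll":0}
    - {"gripper":0,"x":5,"y":2,"z":0,"roll":0}

```text
time_s: 16.38
eef_pos: [0.5789, -0.0198, 0.3099]
eef_rot: [0.003, -0.688, 0.725, -0.004]
wrist_force: [0.9, -0.1, -0.7]
opening: -0.0
```

```bash
python3 -c "
from h import *
where()
c=shot('side');save(c,'s6.png',(180,185,280,275),7)
"
```

```text
t 16.38 p [ 0.5789 -0.0198  0.3099] az -92.99 tilt -0.99994 F [ 0.9 -0.1 -0.7] open -0.0 q6 1.38
in dock mm [ -90. -187.] az rel -89.84
```

View pics/s6.png

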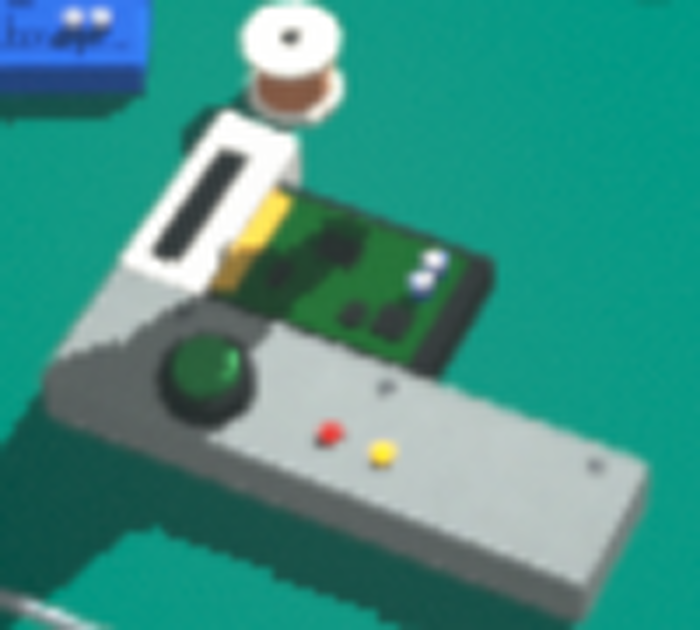

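The carrier sits in the corner: its gold edge is against the white block (215–290, 195–290) and its long side is against the rail. On to the button.

```bash
python3 -c "
from h import *
where(.652,.209)"
```

```text
t 16.43 p [ 0.5759 -0.0249  0.3071] az -93.18 tilt -0.99998 F [ 0.7 -3.  -1.2] open 0.0 q6 1.38
in dock mm [ -92.6 -192.3] az rel -90.03
tool shift cm [-23.78  -6.29  -0.06]
```

Emit:
move_arm:
  moves:
    - {"gripper":0,"x":-4.8,"y":-1.2,"z":0,"roll":0}
    - {"gripper":0,"x":-4.8,"y":-1.3,"z":0,"roll":0}
    - {"gripper":0,"x":-4.8,"y":-1.3,"z":0,"roll":0}
    - {"gripper":0,"x":-4.8,"y":-1.3,"z":0,"roll":0}
    - {"gripper":0,"x":-4.6,"y":-1.2,"z":0,"roll":0}

```text
time_s: 17.05
eef_pos: [0.6537, 0.2161, 0.3045]
eef_rot: [0.001, -0.687, 0.726, -0.0]
wrist_force: [0.5, -0.0, -0.5]
opening: -0.005
```

Emit:
move_arm:
  moves:
    - {"gripper":0,"x":0,"y":0,"z":3,"roll":0}
    - {"gripper":0,"x":0,"y":0,"z":3,"roll":0}
    - {"gripper":0,"x":0,"y":0,"z":1,"roll":0}
    - {"gripper":0,"x":0,"y":0,"z":0,"roll":0}

```text
time_s: 17.55
eef_pos: [0.6533, 0.2142, 0.2336]
eef_rot: [-0.0, -0.687, 0.726, 0.0]
wrist_force: [-0.5, -0.1, 0.6]
opening: -0.0
```

```bash
python3 -c "
from h import *
where(.652,.209)
c=shot('side');save(c,'s7.png',(170,165,280,265),6)"
```

```text
t 17.55 p [0.6533 0.2142 0.2336] az -93.18 tilt -1.0 F [-0.5 -0.1  0.6] open -0.0 q6 1.77
in dock mm [-28.5  50.7] az rel -90.03
tool shift cm [0.53 0.1  0.  ]
```

View pics/s7.png

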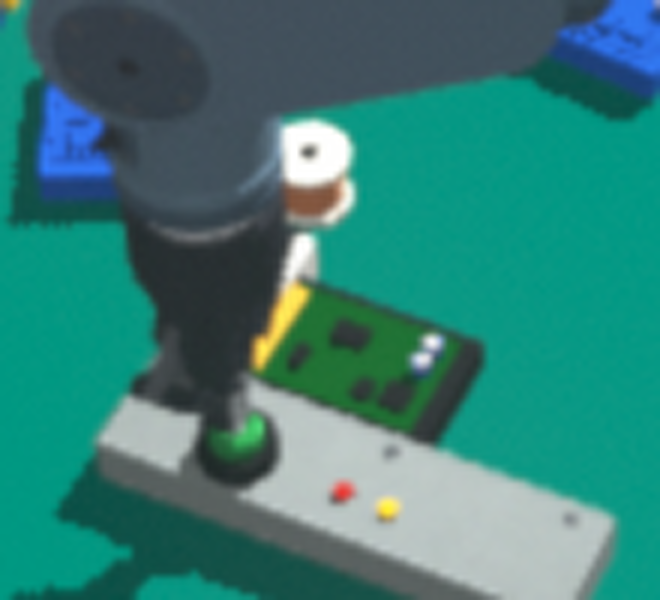

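The tips hover over the button at (235,430). Now a fine shift, then press in small steps.

Emit:
move_arm:
  moves:
    - {"gripper":0,"x":0.5,"y":0.1,"z":0,"roll":0}
    - {"gripper":0,"x":0,"y":0,"z":0.6,"roll":0}
    - {"gripper":0,"x":0,"y":0,"z":0.3,"roll":0}
    - {"gripper":0,"x":0,"y":0,"z":0,"roll":0}

```text
time_s: 18.1
eef_pos: [0.6522, 0.2093, 0.2247]
eef_rot: [-0.0, -0.687, 0.726, -0.0]
wrist_force: [-0.1, -1.5, 1.2]
opening: 0.001
```

Emit:
move_arm:
  moves:
    - {"gripper":0,"x":0,"y":0,"z":0.2,"roll":0}
    - {"gripper":0,"x":0,"y":0,"z":0.2,"roll":0}
    - {"gripper":0,"x":0,"y":0,"z":0,"roll":0}

```text
time_s: 18.48
eef_pos: [0.6522, 0.2093, 0.2209]
eef_rot: [0.0, -0.687, 0.726, -0.0]
wrist_force: [-0.5, -2.2, 4.1]
opening: -0.004
```

Emit:
move_arm:
  moves:
    - {"gripper":0,"x":0,"y":0,"z":0.2,"roll":0}
    - {"gripper":0,"x":0,"y":0,"z":0,"roll":0}

```text
time_s: 18.73
eef_pos: [0.6523, 0.2094, 0.2194]
eef_rot: [0.0, -0.687, 0.726, -0.0]
wrist_force: [-1.7, -2.7, 7.9]
opening: 0.001
```

Emit:
move_arm:
  moves:
    - {"gripper":0,"x":0,"y":0,"z":0.2,"roll":0}
    - {"gripper":0,"x":0,"y":0,"z":0,"roll":0}

```text
time_s: 18.98
eef_pos: [0.6524, 0.2094, 0.2193]
eef_rot: [0.0, -0.687, 0.726, -0.0]
wrist_force: [-9.1, -3.2, 18.3]
opening: -0.002
```

Hard stop after about 6 mm of travel, with the force at about 18 N against a 5 N spring. Now release and retreat upward.

Emit:
move_arm:
  moves:
    - {"gripper":0,"x":0,"y":0,"z":-0.5,"roll":0}
    - {"gripper":0,"x":0,"y":0,"z":-1,"roll":0}
    - {"gripper":0,"x":0,"y":0,"z":-4,"roll":0}
    - {"gripper":0,"x":0,"y":0,"z":-5,"roll":0}
    - {"gripper":0,"x":0,"y":0,"z":-2,"roll":0}

```text
time_s: 19.6
eef_pos: [0.6528, 0.2098, 0.3453]
eef_rot: [0.002, -0.687, 0.726, -0.001]
wrist_force: [1.2, -0.1, -0.5]
opening: -0.001
```

Emit:
move_arm:
  moves:
    - {"gripper":0,"x":4,"y":4,"z":0,"roll":0}
    - {"gripper":0,"x":4,"y":4,"z":0,"roll":0}
    - {"gripper":0,"x":4,"y":4,"z":0,"roll":0}
    - {"gripper":0,"x":4,"y":2,"z":0,"roll":0}
    - {"gripper":0,"x":0,"y":0,"z":0,"roll":0}

```text
time_s: 20.23
eef_pos: [0.5019, 0.0558, 0.3408]
eef_rot: [-0.001, -0.686, 0.727, 0.001]
wrist_force: [0.6, 0.4, 0.3]
opening: 0.001
```

Emit:
move_arm:
  moves:
    - {"gripper":0,"x":4,"y":2,"z":0,"roll":0}
    - {"gripper":0,"x":4,"y":0,"z":0,"roll":0}
    - {"gripper":0,"x":2,"y":0,"z":0,"roll":0}
    - {"gripper":0,"x":0,"y":0,"z":0,"roll":0}
    - {"gripper":0,"x":0,"y":0,"z":0,"roll":0}

```text
time_s: 20.85
eef_pos: [0.4782, -0.0406, 0.3413]
eef_rot: [0.0, -0.687, 0.726, 0.001]
wrist_force: [0.1, 0.4, -0.8]
opening: -0.001
```

```bash
python3 -c "
from h import *
where()
a=shot('side');save(a,'s8.png',(180,185,280,285),6)
b=shot('top');save(b,'t8.png',(185,130,285,230),6)
h=[cv2.imread('pics/s8.png'),cv2.imread('pics/t8.png')]
cv2.imwrite('pics/f8.png',cv2.resize(np.hstack(h),(800,400)))"
```

```text
t 20.85 p [ 0.4782 -0.0406  0.3413] az -93.15 tilt -1.0 F [ 0.1  0.4 -0.8] open -0.001 q6 1.29
in dock mm [-189.4 -213.3] az rel -90.0
```

View pics/f8.png

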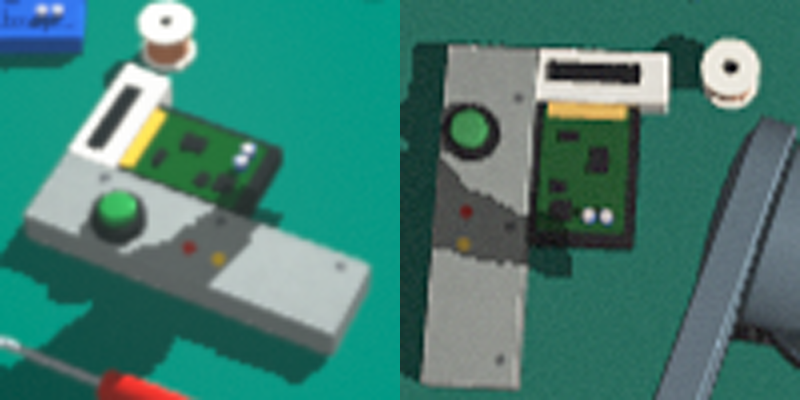

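The final views show the carrier square in the corner (top view 535–635, 100–245), the button up, and the spool where it was.

```bash
python3 -c "
from bench import ctrl
print(ctrl.hand_in())"
```

```text
the job is handed in; nothing more can be done
None
```

I pushed the black carrier along the mat, first flush to the grey rail and then along it until the gold edge met the contact block. A last push toward the rail met hard resistance straight away (up to 17 N). I then pressed the green button and released it. It met a hard stop after about 6 mm, at about 18 N.

- **Last pictures:** they show the carrier square in the corner, the button back up and the arm clear of everything. The wire spool had not moved. I checked the other bystanders only by keeping clear of them, not in a final full view.
- **Time and forces:** the robot's clock read about 21 s at hand-in. The highest wrist force reported was about 21 N, so both were well inside the limits.
- **Disagreements:** the two cameras differed by up to 7 mm on the dock's position, so I judged the final seating by contact force as well as by the pictures.
- **Failed calls:** two move calls were refused because I left out some of the numbers. Nothing moved.

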